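# Pop the food caddy's sprung lid by its thumb latch and bin the garlic

### The arm

A 7-joint arm with a two-finger parallel gripper is mounted at the origin on a cart in front of the work surface, level with it; the furniture and walls round the work are solid. World frame = base frame: x ahead of the robot, y to its left, z up, the work surface at z = 0. Lengths are in m, angles in rad, forces in N, time in s.
With the tool pointing down it reaches from about 0.4 to 0.85 m from the base axis. Payload 10.4 kg.
Tool frame: the origin (TCP) lies midway between the tips of the shut fingers; the grasp point (between the pads) lies 19 mm behind it; z points along the fingers, y is the line along which they close (so a half turn about z gives the same grasp; the last joint's range is limited). The gripper opens to 87 mm and grips with 3 to 60 N. Pads are 19 mm wide; open, the fingers measure 117 mm over their backs; the gripper's body (75 mm by 190 mm) begins 51 mm behind the grasp point.
Start: joints at [1.237, 0.332, -0.065, 1.46, 0.022, 1.35, -0.088], TCP at [0.191, -0.595, 0.223] pointing down, gripper open.
Joint ranges: [-2.6, 2.6], [-0.5, 2.12], [-1.47, 1.34], [0.16, 2.42], [-1.27, 4.41], [0.06, 2.06], [-2.6, 2.6]. Speed limits (rad/s): [2.22, 2.22, 2.79, 2.79, 3.14, 3.14, 3.14].

### API

Orientations are given as a unit quaternion [x, y, z, w].
In Python, from station import manip, read_camera, calibration, order gives the robot as it stands.
- The arm moves only by the tool servo_tool, never from a script. Its argument "series" is a list of rows, each a list of 7 numbers: the shift along the tool's x, y, z in cm, then the turn, a rotation vector about the tool's x, y, z in degrees, then the opening, from 0 (shut) to 1 (fully open). In form: [[x, y, z, wx, wy, wz, jaw], ...]. A call has 1 to 5 rows; each row is the pose to reach, as a shift and turn from the pose commanded when the call began, along the tool's axes at that moment; what a row does not reach only later rows make up. A row lasts 1/12 s, in which the tool goes at most 41.7 mm and 7.16 degrees, less where a joint would pass 70% of its speed; a pose out of reach is approached as far as the arm can. A call with a gripper value outside its range is refused whole. The fingers move at their own pace and stop on an object; "force" is the grip in N (left out, the last holds). Time passes only in rows, so rows that repeat a pose let the fingers close. It gives the time, the measured TCP pose, the force, the opening and the grip force at its end, in the units of the state.
- manip.read_state(): the state, without advancing time (a new reading comes with each control period).
- read_camera(name): name is "scene" or "top" or "wrist"; returns (picture, depth): 384x512x3 uint8, red, green, blue; 384x512 float32, m along the optical axis (not along the pixel's ray), 0 where there is no reading.
- calibration(name): a dict with "K" (3x3 intrinsics, pixels), "k1" (the pictures are not rectified: a ray, as slopes to the right and down, at radius r is drawn at 1 + k1 r^2 times it, then the intrinsics apply), "eye" and "attitude" of the camera in the world. Camera axes: x right, y down, z forward; pixel columns grow to the right and rows downward; lengths in m; the calibration is good to about 2 mm. A picture is of the moment at which its call begins: read the wrist's pose just before it. calibration takes no time and is no camera call; for the wrist camera it gives the pose at the moment of the call.
- order.sign_off(): hands the job in; it is judged then, once.
The state is a dict: "t": time; "joints": joint angles; "joint_vel": joint speeds; "joint_efforts": joint torques, N m; "tool_pos": TCP position; "ee_rot": TCP orientation; "force": force on the tool from outside, world axes, zero at the start; "moment": the same for the moment, N m; "gripper_width": opening from 0.0 (shut) to 1.0 (fully open); "finger_force": force on a finger pad.
Only numpy, scipy, OpenCV 4.12 (cv2) and the standard library are available. Lean on these libraries where they do the work, as an engineer would, in place of code of your own. Each camera call takes 0.05 s, during which the arm holds its last target. There are 200 camera calls.

### The job

The garlic bulb has gone off. Press down the thumb latch on the front of the food caddy, gently and by feel, just until the sprung lid lets go; let the lid swing fully open on its own without ever touching it, then put the garlic bulb in the caddy and leave the lid standing open. Leave the other things on the worktop where they are.

Things in the scene. Friction and masses are not known exactly. Their poses are not given: they have to be found in the camera images.
- caddy: Food-waste caddy fixed to the worktop: open steel tub 125 (its x) x 170 (its y) x 90 mm high, 4 mm walls and floor, with a grey lid. Origin: centre of its underside; z up. Its -x side is the front, with the thumb latch, and faces roughly towards the robot (turned up to 0.3 rad); the lid is hinged along the +x rim.
- lid (a joint): Angle of the sprung lid, rad: 0 shut and latched, about 1.75 fully open, standing up along the far (+x) rim. A panel 132 x 176 x 6 mm, its top 99 mm over the worktop when shut. Let go, a spring swings it up and back in one to two seconds, its front edge on an arc of 137 mm radius about the far rim. The robot must not touch it, shut, moving or open.
- lid_front (a point): Front edge of the lid's small steel tongue, in the middle of the lid's front; with the lid shut it lies 74.5 mm in front (-x) of the caddy's centre and 96 mm over the worktop, held down by the latch's hook. It rises as soon as the lid lets go.
- latch: Thumb latch, a steel rocker 22 mm wide. Origin: its level pivot (along the caddy's y), 77.5 mm in front of the caddy's centre, 75 mm over the worktop. A hook 30 mm high holds the lid from above; an arm 50 mm forward (-x) carries a thumb button. Push starts at 2 to 3 N; the lid lets go after 5 to 8 mm of travel, at 6 to 11 N; hard stop at 9 mm (12 N). Over 20 N harms it.
- latch_stud (a point): Point on top of the latch's arm where the button's stud leaves it: 115.5 mm in front (-x) of the caddy's centre, 79 mm over the worktop at rest. The thumb button, a slick black disc 28 mm across, 6 mm thick, stands straight over it; its top is 8 to 30 mm above this point, different each time and not measured, so find it by touch. Pushed down, it tips the hook off the lid.
- garlic_center (a point): Centre of the garlic bulb, 55 mm across and 55 mm high, which stands on the open worktop to the right of the caddy, 27.5 mm over the worktop. Its neck is on top; it can be gripped across the middle from above in any direction. Wall cabinets hang over the worktop from about 0.6 m ahead of the robot, 0.5 m up: carry the bulb low and near the robot.
- lemon_center (a point): Centre of a lemon 75 x 58 mm, 59 mm high, near the garlic. Not to be moved.
- salt_center (a point): Centre of a salt shaker 44 mm across and 90 mm high, to the right of the caddy. Not to be moved.
- pepper_center (a point): Centre of a dark wooden pepper mill 58 mm across and 170 mm high, behind the caddy. Not to be moved.
- spice_center (a point): Centre of a spice jar 45 mm across and 106 mm high, in front and to the left of the caddy. Not to be moved.

How it is judged:
On the way, in this order (a step that is already met when the one before it is completed fails the run):
1. the latch is pressed and the lid lets go (value of joint lid above 0.15 rad), for 0.05 s.
2. the lid has swung fully open by itself and the latch is let go (value of joint lid above 1.5 rad and not (contact force between any of the fingers, the arm and latch above 0.5 N)), for 0.2 s.
At the end, for the whole second after the job is handed in: The garlic bulb lies at rest within the caddy's tub (its centre inside the walls and below 80 mm over the worktop), released, and the lid stands open by more than 1.5 rad (x of garlic_center in the frame of caddy between -0.058 and 0.058 m and y of garlic_center in the frame of caddy between -0.081 and 0.081 m and z of garlic_center in the frame of caddy below 0.08 m and value of joint lid above 1.5 rad and linear speed of garlic below 0.05 m/s); the robot touches nothing.
It fails at once if the robot presses on the lid (over 1 N) (contact force between any of the fingers, the arm and lid above 1 N).
It fails at once if the latch is pushed with more than 20 N (contact force between any of the fingers, the arm and latch above 20 N).
It fails at once if a bystander is moved by more than 30 mm (distance of any of lemon_center, salt_center, pepper_center, spice_center from where it was at the start of the episode above 0.03 m).
It also fails if it takes over 58 s, if anything falls off the work surface, if the arm or the gripper's body presses on something with over 40 N, if the wrist force passes 120 N, or if a joint passes its speed limit or range.

## Working session

There is one attempt and no reset: what is moved stays moved. The work goes in short steps, Python scripts to look and compute and a tool call to move; the robot and the scene stay as the last step left them, time stands still between calls to the robot, and variables do not carry over. Pictures are saved under pics/ and viewed, at most 10 in all, crops included, and the job is handed in when it is done.

Besides the shell and the picture viewer there is one more tool, called after "Request:" as a command line: name --pt "numbers of a row" for each row, then --argument value for the rest. servo_tool: Moves the arm, as the interface text tells. Its arguments: {"type":"object","properties":{"series":{"type":"array","items":{"type":"array","items":{"type":"number"}}},"force":{"type":"number"}},"required":["series"]}

```bash
mkdir -p pics
cat > h.py <<'E'
import numpy as np,cv2
from station import manip,read_camera,calibration,order
from scipy.spatial.transform import Rotation as R
def cloud(name):
    c=calibration(name); im,d=read_camera(name)
    h,w=d.shape; u,v=np.meshgrid(np.arange(w),np.arange(h))
    K=np.array(c['K']); 
    s=cv2.undistortPoints(np.stack([u,v],-1).reshape(-1,1,2).astype(np.float64),K,np.array([c['k1'],0,0,0,0.])).reshape(h,w,2)
    P=np.dstack([s[...,0]*d,s[...,1]*d,d])
    A=np.array(c['attitude']); 
    Rm=A if A.shape==(3,3) else R.from_quat(A).as_matrix()
    W=P@Rm.T+np.array(c['eye']); W[d==0]=np.nan
    return im,d,W,c
E
python3 - <<'E'
from h import *
for n in ['scene','top']:
    im,d,W,c=cloud(n); np.save(n+'.npy',W); print(n,c)
    cv2.imwrite(f'pics/{n}0.png',im[...,::-1])
print(manip.read_state())
E
```

```text
scene {'K': array([[347.83552024,   0.        , 251.26134854],
       [  0.        , 347.83552024, 192.03019786],
       [  0.        ,   0.        ,   1.        ]]), 'k1': -0.08215684150096052, 'eye': array([0.05875718, 0.61095692, 0.43931602]), 'attitude': array([-0.30306696,  0.78525143, -0.5023442 ,  0.1979417 ])}
top {'K': array([[347.65282323,   0.        , 249.05780028],
       [  0.        , 347.65282323, 193.66862584],
       [  0.        ,   0.        ,   1.        ]]), 'k1': -0.020916926341507658, 'eye': array([0.47956013, 0.01370943, 1.05542365]), 'attitude': array([ 0.70982837, -0.7012498 ,  0.03995633, -0.05287623])}
{'t': 0.1, 'joints': array([ 1.23738952,  0.33278478, -0.06467949,  1.46087823,  0.0215961 ,
        1.34991685, -0.08850353]), 'joint_vel': array([ 7.75955122e-04, -1.57595780e-03,  7.30007659e-04, -3.39941364e-03,
       -5.97873014e-04, -8.56299564e-05, -1.33830770e-03]), 'joint_efforts': array([ 2.46151089e-03, -6.24545574e+01,  2.53942941e-02, -3.90720999e+01,
       -6.13727910e-02,  3.66671593e-02,  1.11357062e-04]), 'tool_pos': array([ 0.19101613, -0.59471469,  0.2218384 ]), 'ee_rot': array([ 9.87949285e-01,  1.54776588e-01, -1.31211063e-04, -6.32578509e-04]), 'force': array([-0.03895739, -0.27572581, -0.03196566]), 'moment': array([0.00770787, 0.02858094, 0.01558433]), 'finger_force': 0.0, 'gripper_width': 0.9996196801660878}
```

View pics/top0.png

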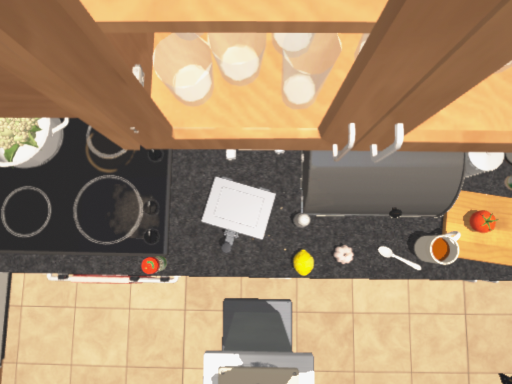

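View pics/scene0.png

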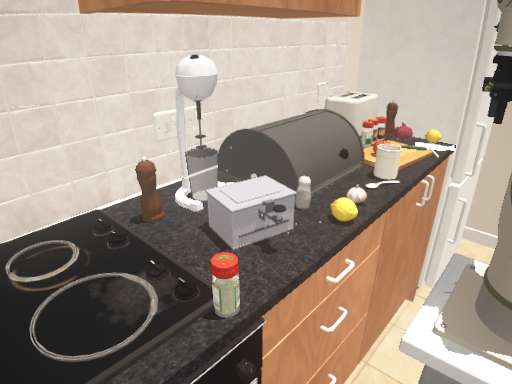

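The top view shows the caddy lid at about (239,208), the latch button at (227,246), garlic at (344,254), lemon at (304,263) and salt at (303,219). The scene view shows the spice jar at (226,285) and the pepper mill at (150,190), both clear of the latch.

Run:
```python
from h import *
W=np.load('top.npy'); 
m=(abs(W[...,2]-.099)<.006); m[:160]=0;m[260:]=0;m[:,:190]=0;m[:,290:]=0
p=W[m]; print(len(p),np.median(p[:,2]))
r=cv2.minAreaRect(p[:,:2].astype(np.float32)*1000); print(r)
print(cv2.boxPoints(r))
def cl(box,lo,hi,n):
    a=np.zeros(m.shape,bool); a[box[1]:box[3],box[0]:box[2]]=1
    a&=(W[...,2]>lo)&(W[...,2]<hi); q=W[a]; print(n,len(q),q.min(0).round(3),q.max(0).round(3),((q.min(0)+q.max(0))/2).round(3))
cl((328,240,360,270),.015,.1,'garlic');cl((288,245,320,280),.015,.1,'lemon');cl((290,208,316,232),.02,.12,'salt');cl((135,250,165,280),.02,.15,'spice')
# button/latch in both views
c=None
for n in('top','scene'):
    V=np.load(n+'.npy')
    yaw=np.deg2rad(0)
    b=r[0]
    # caddy yaw from long side
    bp=cv2.boxPoints(r); e=[bp[1]-bp[0],bp[2]-bp[1]]; e=max(e,key=np.linalg.norm); 
    yv=e/np.linalg.norm(e); yv=yv if yv[1]>0 else -yv
    xv=np.array([yv[1],-yv[0]])
    print(n,'yaw',np.arctan2(xv[1],xv[0]))
    L=(V[...,:2]-np.array(b)/1000); lx=L@xv; ly=L@yv
    k=(lx<-.07)&(lx>-.15)&(abs(ly)<.03)&(V[...,2]>.06)
    vv,uu=np.where(k)
    for i in range(0,len(vv),1 if n=='top' else 3): print(uu[i],vv[i],lx[k][i].round(3),ly[k][i].round(3),V[k][i,2].round(3),end=' | ')
    print()
```

```text
3007 0.10091665271137784
((541.7318725585938, 68.0744857788086), (176.07672119140625, 200.182373046875), 74.13024139404297)
[[421.38138   10.761734]
 [613.93396  -43.978455]
 [662.0824   125.38724 ]
 [469.5298   180.12743 ]]
garlic 275 [ 0.415 -0.268  0.015] [ 0.467 -0.214  0.055] [ 0.441 -0.241  0.035]
lemon 369 [ 0.38  -0.151  0.027] [ 0.454 -0.099  0.063] [ 0.417 -0.125  0.045]
salt 262 [ 0.518 -0.162  0.02 ] [ 0.573 -0.1    0.092] [ 0.546 -0.131  0.056]
spice 337 [0.386 0.275 0.021] [0.43  0.32  0.112] [0.408 0.298 0.066]
top yaw 1.2938168
263 214 -0.07 -0.028 0.099 | 264 214 -0.073 -0.029 0.097 | 265 214 -0.075 -0.03 0.1 | 263 215 -0.071 -0.026 0.099 | 264 215 -0.073 -0.026 0.102 | 265 215 -0.076 -0.027 0.102 | 266 215 -0.079 -0.028 0.099 | 267 215 -0.081 -0.029 0.1 | 268 215 -0.084 -0.03 0.097 | 263 216 -0.072 -0.023 0.1 | 264 216 -0.074 -0.023 0.104 | 265 216 -0.077 -0.024 0.101 | 266 216 -0.08 -0.025 0.098 | 267 216 -0.082 -0.026 0.099 | 268 216 -0.085 -0.027 0.1 | 269 216 -0.087 -0.028 0.101 | 263 217 -0.072 -0.021 0.095 | 264 217 -0.075 -0.021 0.098 | 265 217 -0.078 -0.022 
[... 3677 characters left out ...]
6 184 -0.075 -0.028 0.099 | 279 184 -0.081 -0.024 0.098 | 276 185 -0.072 -0.023 0.098 | 279 185 -0.077 -0.019 0.099 | 282 185 -0.086 -0.017 0.097 | 279 186 -0.075 -0.015 0.098 | 282 186 -0.081 -0.011 0.098 | 285 186 -0.086 -0.006 0.098 | 282 187 -0.076 -0.005 0.099 | 285 187 -0.084 -0.002 0.098 | 282 188 -0.074 -0.002 0.097 | 285 188 -0.08 0.002 0.098 | 288 188 -0.085 0.007 0.098 | 284 189 -0.073 0.008 0.099 | 287 189 -0.079 0.011 0.099 | 290 189 -0.085 0.016 0.099 | 286 190 -0.074 0.014 0.098 | 289 190 -0.079 0.019 0.099 | 292 190 -0.088 0.02 0.097 | 288 191 -0.073 0.024 0.1 | 291 191 -0.079 0.027 0.099 | 294 191 -0.087 0.029 0.099 | 291 196 -0.081 0.025 0.085 | 281 199 -0.08 -0.012 0.062 |
```

Run:
```python
from h import *
W=np.load('top.npy'); 
m=(abs(W[...,2]-.1)<.008); m[:160]=0;m[260:]=0;m[:,:190]=0;m[:,290:]=0
m2=cv2.morphologyEx(m.astype(np.uint8),cv2.MORPH_OPEN,np.ones((15,15)))>0
r=cv2.minAreaRect(W[m2][:,:2].astype(np.float32)*1000); print(r,cv2.boxPoints(r).tolist())
bp=cv2.boxPoints(r); e=max([bp[1]-bp[0],bp[2]-bp[1]],key=np.linalg.norm); yv=e/np.linalg.norm(e); yv=yv*np.sign(yv[1]); xv=np.array([yv[1],-yv[0]])
print('yaw',np.arctan2(xv[1],xv[0]))
for n in('top','scene'):
    V=np.load(n+'.npy'); L=V[...,:2]-np.array(r[0])/1000; lx=L@xv; ly=L@yv
    k=(lx<-.07)&(lx>-.15)&(abs(ly)<.03)&(V[...,2]>.05)
    vv,uu=np.where(k); print(n,len(vv))
    for i in range(0,len(vv)): print(uu[i],vv[i],(lx[k][i]*1000).round(),(ly[k][i]*1000).round(),(1000*V[k][i,2]).round(),end=' | ')
    print()
for d in(.066,.1155): print('pt at -x',d,np.array(r[0])/1000-d*xv)
im,d,V,c=cloud('scene')
cv2.imwrite('pics/crop.png',cv2.resize(im[165:255,190:320],None,fx=6,fy=6,interpolation=3)[...,::-1])
```

```text
((565.7255859375, 61.15235137939453), (175.45005798339844, 137.3780975341797), 74.40570068359375) [[475.9824523925781, -4.878196716308594], [608.3035888671875, -41.80872344970703], [655.46875, 127.18289947509766], [523.1475830078125, 164.11343383789062]]
yaw -0.27217177
top 193
226 231 -70.0 16.0 84.0 | 225 232 -74.0 17.0 86.0 | 226 232 -73.0 15.0 80.0 | 227 232 -72.0 10.0 105.0 | 228 232 -71.0 8.0 106.0 | 229 232 -71.0 5.0 107.0 | 225 233 -76.0 17.0 83.0 | 226 233 -76.0 14.0 84.0 | 227 233 -75.0 10.0 107.0 | 228 233 -74.0 7.0 108.0 | 229 233 -73.0 4.0 106.0 | 230 233 -72.0 2.0 106.0 | 231 233 -72.0 -1.0 102.0 | 232 233 -71.0 -3.0 103.0 | 233 233 -70.0 -6.0 106.0 | 225 234 -79.0 16.0 87.0 | 226 234 -78.0 14.0 77.0 | 227 234 -77.0 9.0 105.0 | 228 234 -76.0 6.0 106.0 | 229 234 -76.0 4.0 106.0 | 230 234 -75.0 1.0 106.0 | 231 234 -74.0 -2.0 105.0 | 232 234 -73.0 -4.0 107.0 | 233 234 -73.0 -7.0 102.0 | 234 234 -72.0 -9.0 106.0 | 235 234 -71.0 -10.0 73.0 | 227 235 -80.0 8.0 104.0 | 228 235 -79.0 5.0 105.0 | 229 235 -78.0 3.0 102.0 | 230 235 -78.0 0.0 104.0 | 231 235 -77.0 -2.0 107.0 | 232 
[... 13986 characters left out ...]
0 73.0 | 275 221 -114.0 11.0 75.0 | 276 221 -118.0 11.0 77.0 | 277 221 -119.0 9.0 77.0 | 278 221 -123.0 10.0 79.0 | 280 221 -125.0 6.0 79.0 | 281 221 -124.0 3.0 78.0 | 282 221 -125.0 1.0 78.0 | 283 221 -125.0 -2.0 76.0 | 284 221 -124.0 -5.0 75.0 | 285 221 -125.0 -7.0 75.0 | 275 222 -116.0 12.0 74.0 | 276 222 -118.0 11.0 75.0 | 277 222 -120.0 10.0 76.0 | 278 222 -124.0 10.0 77.0 | 279 222 -125.0 8.0 77.0 | 280 222 -126.0 6.0 77.0 | 281 222 -124.0 2.0 75.0 | 282 222 -124.0 -0.0 74.0 | 283 222 -124.0 -3.0 74.0 | 277 223 -122.0 12.0 75.0 | 278 223 -125.0 11.0 75.0 | 279 223 -123.0 7.0 74.0 | 280 223 -123.0 4.0 73.0 | 
pt at -x 0.066 [0.50215509 0.07889473]
pt at -x 0.1155 [0.45447722 0.09220151]
```

View pics/crop.png

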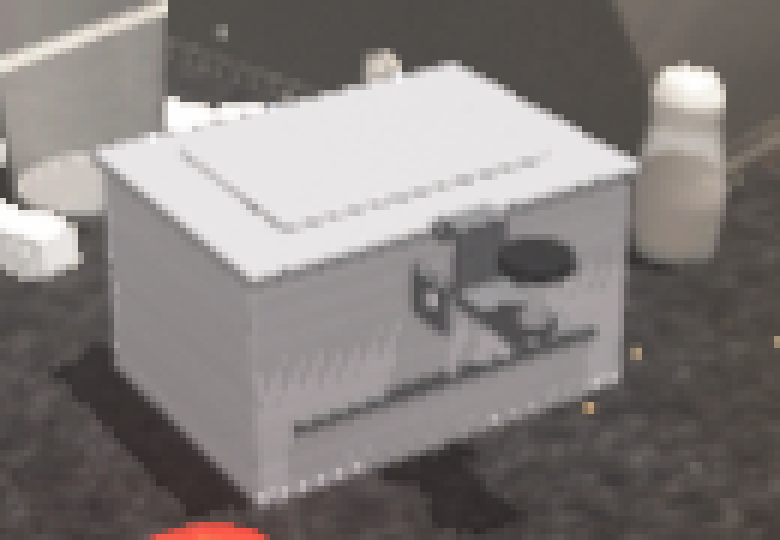

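The crop shows the black button disc at about (537,260) in crop pixels, clear of the lid. From depth its top is near z = 0.106. Checking the tool-frame camera position while the move starts.

Request:
servo_tool --pt "17 -10.5 0 0 0 33.4 0" --pt "17 -10.5 0 0 0 33.4 0" --pt "17 -10.5 0 0 0 33.4 0" --pt "17 -10.5 0 0 0 33.4 0" --pt "17 -10.5 0 0 0 33.4 0"

```text
t: 0.57
tool_pos: [0.3215, -0.4416, 0.2224]
ee_rot: [0.99, -0.139, -0.0, 0.0]
force: [0.8, -0.3, 0.7]
gripper_width: 0.708
finger_force: 0.0
```

```bash
cat >> h.py <<'E'
def go(target,yaw=None):
    s=manip.read_state(); r=R.from_quat(s['ee_rot']); x=r.as_matrix()[:,0]
    print('t',round(s['t'],2),'pos',s['tool_pos'].round(4),'yaw',np.arctan2(x[1],x[0]).round(3),'F',s['force'].round(1),'j',s['joints'].round(2))
    print('shift cm',(r.inv().apply(np.array(target)-s['tool_pos'])*100).round(2))
    if yaw is not None:
        T=R.from_matrix(np.array([[np.cos(yaw),np.sin(yaw),0],[np.sin(yaw),-np.cos(yaw),0],[0,0,-1.]]))
        print('turn',(r.inv()*T).as_rotvec(degrees=True).round(2))
E
python3 - <<'E'
from h import *
go([.42,-.2,.2],-.272)
s=manip.read_state();c=calibration('wrist'); r=R.from_quat(s['ee_rot'])
print(r.inv().apply(c['eye']-s['tool_pos']))
E
```

```text
t 0.57 pos [ 0.3215 -0.4416  0.2224] yaw -0.279 F [ 0.8 -0.3  0.7] j [ 0.97  0.16 -0.13  1.67  0.02  1.31 -1.01]
shift cm [  2.82 -25.94   2.24]
turn [ 0.01  0.01 -0.38]
[ 8.41879429e-02  6.27391000e-05 -1.62989674e-01]
```

Request:
servo_tool --pt "2.8 -13 0 0 0 -35 0" --pt "2.8 -13 0 0 0 -35 0" --pt "2.8 -13 0 0 0 -35 0" --pt "2.8 -13 0 0 0 -35 0" --pt "2.8 -13 0 0 0 -35 0"

```text
t: 0.98
tool_pos: [0.3849, -0.3217, 0.2227]
ee_rot: [0.985, 0.175, 0.0, -0.0]
force: [-0.9, -1.1, -0.3]
gripper_width: 0.324
finger_force: 0.0
```

Request:
servo_tool --pt "7.5 -10.6 2 0 0 -35 0" --pt "7.5 -10.6 2 0 0 -35 0" --pt "7.5 -10.6 2 0 0 -35 0" --pt "7.5 -10.6 2 0 0 -35 0" --pt "7.5 -10.6 2 0 0 -35 0"

```text
t: 1.4
tool_pos: [0.419, -0.1971, 0.2022]
ee_rot: [0.887, 0.462, -0.0, -0.0]
force: [-0.6, 0.3, 0.1]
gripper_width: 0.019
finger_force: 0.0
```

Request:
servo_tool --pt "12.1 -8.8 0 0 0 -35 0" --pt "12.1 -8.8 0 0 0 -35 0" --pt "12.1 -8.8 0 0 0 -35 0" --pt "12.1 -8.8 0 0 0 -35 0" --pt "12.1 -8.8 0 0 0 -35 0"

```text
t: 1.82
tool_pos: [0.4171, -0.0455, 0.2028]
ee_rot: [0.706, 0.708, 0.0, 0.0]
force: [-0.1, -0.5, 0.1]
gripper_width: 0.005
finger_force: 0.0
```

Request:
servo_tool --pt "13 0.8 0 0 0 -35 0" --pt "13 0.8 0 0 0 -35 0" --pt "13 0.8 0 0 0 -35 0" --pt "13 0.8 0 0 0 -35 0" --pt "13 0.8 0 0 0 -35 0"

```text
t: 2.23
tool_pos: [0.4262, 0.0822, 0.2026]
ee_rot: [0.461, 0.887, 0.0, 0.0]
force: [0.2, -1.0, -0.3]
gripper_width: 0.002
finger_force: 0.0
```

Run:
```python
from h import *
go([.4535,.0925,.16],2.87)
```

```text
t 2.23 pos [0.4262 0.0822 0.2026] yaw 2.183 F [ 0.2 -1.  -0.3] j [ 0.43 -0.05 -0.69  1.93 -0.04  1.25  0.36]
shift cm [-0.73  2.82  4.26]
turn [ 3.000e-02 -0.000e+00 -3.935e+01]
```

Request:
servo_tool --pt "-0.7 2.8 4.3 0 0 -35 0" --pt "-0.7 2.8 4.3 0 0 -35 0" --pt "-0.7 2.8 4.3 0 0 -35 0" --pt "-0.7 2.8 4.3 0 0 -35 0" --pt "-0.7 2.8 4.3 0 0 -35 0"

```text
t: 2.65
tool_pos: [0.4533, 0.0892, 0.159]
ee_rot: [0.175, 0.984, 0.0, -0.001]
force: [-0.4, -0.1, -0.4]
gripper_width: 0.01
finger_force: 0.0
```

Request:
servo_tool --pt "0 0 2 0 0 -4.4 0" --pt "0 0 2 0 0 -4.4 0" --pt "0 0 2 0 0 -4.4 0"

```text
t: 2.9
tool_pos: [0.4528, 0.0889, 0.139]
ee_rot: [0.142, 0.99, -0.0, -0.001]
force: [-0.3, -0.3, 0.6]
gripper_width: 0.008
finger_force: 0.0
```

Run:
```python
from h import *
go([.4535,.0925,.11],2.87)
im,d,W,c=cloud('scene')
cv2.imwrite('pics/s2.png',cv2.resize(im[130:255,190:340],None,fx=4,fy=4,interpolation=3)[...,::-1])
```

```text
t 2.9 pos [0.4528 0.0889 0.139 ] yaw 2.856 F [-0.3 -0.3  0.6] j [ 0.42  0.1  -0.74  1.95  0.07  1.12  0.94]
shift cm [0.03 0.37 2.9 ]
turn [-0.04 -0.12 -0.78]
```

View pics/s2.png

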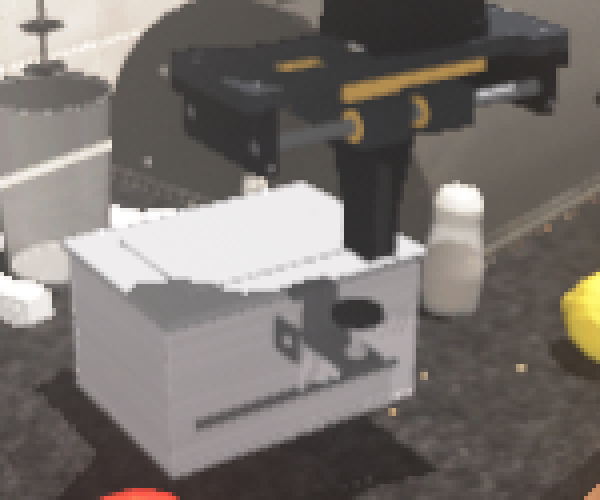

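The shut fingers hang at (372,255), right over the button at (358,313). I'll go down slowly from here.

Request:
servo_tool --pt "0 0.35 1.2 0 0 -0.8 0" --pt "0 0.35 2.2 0 0 -0.8 0" --pt "0 0.35 2.2 0 0 -0.8 0"

```text
t: 3.2
tool_pos: [0.4535, 0.0924, 0.1156]
ee_rot: [0.134, 0.991, -0.0, -0.001]
force: [0.5, 0.2, -1.2]
gripper_width: 0.003
finger_force: 0.0
```

Request:
servo_tool --pt "0 0 0.2 0 0 0 0" --pt "0 0 0.4 0 0 0 0" --pt "0 0 0.6 0 0 0 0" --pt "0 0 0.6 0 0 0 0"

```text
t: 3.53
tool_pos: [0.4545, 0.0923, 0.1113]
ee_rot: [0.134, 0.991, -0.0, -0.0]
force: [0.5, 0.2, -0.6]
gripper_width: 0.005
finger_force: 0.0
```

Request:
servo_tool --pt "0 0 0.1 0 0 0 0" --pt "0 0 0.2 0 0 0 0" --pt "0 0 0.3 0 0 0 0" --pt "0 0 0.3 0 0 0 0"

```text
t: 3.87
tool_pos: [0.4545, 0.0924, 0.1084]
ee_rot: [0.134, 0.991, -0.0, -0.0]
force: [-0.1, -0.2, -0.7]
gripper_width: 0.006
finger_force: 0.0
```

Request:
servo_tool --pt "0 0 0.1 0 0 0 0" --pt "0 0 0.2 0 0 0 0" --pt "0 0 0.3 0 0 0 0" --pt "0 0 0.3 0 0 0 0"

```text
t: 4.2
tool_pos: [0.4546, 0.0926, 0.1057]
ee_rot: [0.134, 0.991, -0.0, 0.0]
force: [-2.0, -0.6, 4.6]
gripper_width: 0.005
finger_force: 2.2
```

Request:
servo_tool --pt "0 0 0.1 0 0 0 0" --pt "0 0 0.2 0 0 0 0" --pt "0 0 0.2 0 0 0 0"

```text
t: 4.45
tool_pos: [0.4547, 0.0927, 0.1039]
ee_rot: [0.134, 0.991, 0.0, 0.0]
force: [-2.2, 0.6, 7.1]
gripper_width: 0.009
finger_force: 3.6
```

Request:
servo_tool --pt "0 0 0.1 0 0 0 0" --pt "0 0 0.2 0 0 0 0" --pt "0 0 0.2 0 0 0 0"

```text
t: 4.7
tool_pos: [0.4544, 0.093, 0.102]
ee_rot: [0.134, 0.991, 0.0, -0.0]
force: [-4.4, 1.0, 9.4]
gripper_width: 0.003
finger_force: 5.3
```

Request:
servo_tool --pt "0 0 0.08 0 0 0 0" --pt "0 0 0.08 0 0 0 0"

```text
t: 4.87
tool_pos: [0.4544, 0.093, 0.1013]
ee_rot: [0.134, 0.991, 0.0, -0.0]
force: [-5.3, 1.3, 10.7]
gripper_width: 0.007
finger_force: 5.8
```

```bash
cat >> h.py <<'E'
def lid():
    im,d,W,c=cloud('scene'); L=W[...,:2]-np.array([.5657,.0612]); x=np.array([np.cos(-.272),np.sin(-.272)]); lx=L@x; ly=L@np.array([-x[1],x[0]])
    k=(abs(lx)<.09)&(ly>.03)&(ly<.09)&(W[...,2]>.09)&(W[...,2]<.26); p=np.c_[lx[k],W[k][:,2]]
    print('lid pts',len(p),'zmax',p[:,1].max().round(3),'x at zmax',p[p[:,1].argmax(),0].round(3))
    return im
E
python3 - <<'E'
from h import *
lid(); s=manip.read_state(); print(s['force'],s['tool_pos'])
E
```

```text
lid pts 211 zmax 0.214 x at zmax -0.088
[-5.03518159  0.04091188 11.0489479 ] [0.45445297 0.09300084 0.10134734]
```

```bash
cat >> h.py <<'E'
def lid2():
    im,d,W,c=cloud('scene'); L=W[...,:2]-np.array([.5657,.0612]); x=np.array([np.cos(-.272),np.sin(-.272)]); lx=L@x; ly=L@np.array([-x[1],x[0]])
    for a in np.arange(-.07,.09,.02):
        k=(lx>a)&(lx<a+.02)&(ly>.02)&(ly<.09)&(W[...,2]>.09); print(round(a,2),k.sum(),np.percentile(W[k][:,2],[10,50,90]).round(3) if k.any() else '')
    return im
E
python3 -c "
from h import *
lid2(); print(manip.read_state()['force'])"
```

```text
-0.07 2 [0.096 0.122 0.147]
-0.05 38 [0.147 0.152 0.155]
-0.03 21 [0.135 0.139 0.145]
-0.01 18 [0.124 0.127 0.133]
0.01 16 [0.112 0.117 0.123]
0.03 71 [0.11  0.502 0.505]
0.05 88 [0.096 0.5   0.505]
0.07 21 [0.5   0.501 0.501]
[-5.54674522  0.73321895 11.25187782]
```

The lid let go and is swinging up (about 0.5 rad). Backing off.

Request:
servo_tool --pt "0.2 0 -1 0 0 0 0" --pt "1 0 -2.5 0 0 0 0" --pt "3 0 -4 0 0 0 0" --pt "5 0 -5 0 0 0 0" --pt "5 0 -5 0 0 0 0"

```text
t: 5.38
tool_pos: [0.4049, 0.107, 0.1527]
ee_rot: [0.133, 0.991, -0.0, 0.001]
force: [0.2, -0.2, 0.9]
gripper_width: 0.002
finger_force: 0.0
```

Request:
servo_tool --pt "0 0 0 0 0 0 1" --pt "0 0 0 0 0 0 1" --pt "0 0 0 0 0 0 1" --pt "0 0 0 0 0 0 1" --pt "0 0 0 0 0 0 1"

```text
t: 5.8
tool_pos: [0.4064, 0.1056, 0.1503]
ee_rot: [0.134, 0.991, 0.0, -0.001]
force: [0.4, 0.2, -0.6]
gripper_width: 0.301
finger_force: 0.0
```

Request:
servo_tool --pt "0 0 0 0 0 0 1" --pt "0 0 0 0 0 0 1" --pt "0 0 0 0 0 0 1" --pt "0 0 0 0 0 0 1" --pt "0 0 0 0 0 0 1"

```text
t: 6.22
tool_pos: [0.4064, 0.1057, 0.1507]
ee_rot: [0.134, 0.991, -0.0, 0.0]
force: [-1.0, 0.7, 1.0]
gripper_width: 0.683
finger_force: 0.0
```

Run:
```python
from h import *
im=lid2(); go([.441,-.241,.15],np.deg2rad(90))
cv2.imwrite('pics/s3.png',im[...,::-1])
```

```text
-0.07 1 [0.09 0.09 0.09]
-0.05 0 
-0.03 0 
-0.01 0 
0.01 0 
0.03 56 [0.501 0.503 0.505]
0.05 335 [0.093 0.106 0.501]
0.07 1183 [0.125 0.168 0.209]
t 6.27 pos [0.4064 0.1057 0.1507] yaw 2.873 F [0.1 0.4 0.3] j [ 0.43 -0.04 -0.76  2.03 -0.03  1.14  0.98]
shift cm [-12.54 -32.51   0.08]
turn [ 0.    0.   74.61]
```

View pics/s3.png

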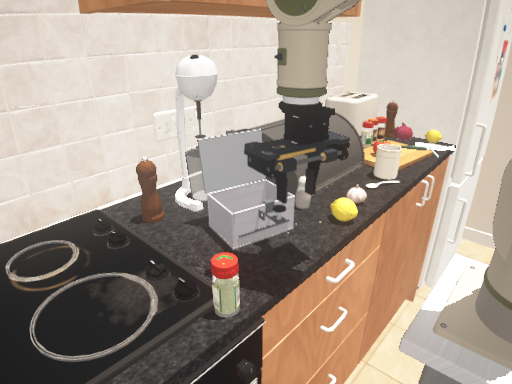

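The lid stands fully open at (230,160) in the picture, and nothing else has moved. Next is the garlic, after a quick clearance check.

Request:
servo_tool --pt "-2 -17 -1 0 0 35 1" --pt "-2 -17 -1 0 0 35 1" --pt "-2 -17 -1 0 0 35 1" --pt "-2 -17 -1 0 0 35 1" --pt "-2 -17 -1 0 0 35 1"

```text
t: 6.68
tool_pos: [0.3791, -0.0698, 0.161]
ee_rot: [0.432, 0.902, -0.001, 0.0]
force: [0.7, -0.6, 0.3]
gripper_width: 0.988
finger_force: 0.0
```

Run:
```python
from h import *
W=np.load('top.npy'); k=(W[...,1]>-.33)&(W[...,1]<-.15)&(W[...,0]>.3)&(W[...,0]<.7)
for a in np.arange(.34,.66,.02):
    q=k&(W[...,0]>=a)&(W[...,0]<a+.02); print(a.round(2),W[q][:,2].max().round(3) if q.any() else '',end='; ')
S=np.load('scene.npy'); q=S[(abs(S[...,0]-.44)<.05)&(abs(S[...,1]+.24)<.045)&(S[...,2]>.012)]
print('\nscene garlic',q.min(0),q.max(0))
q=W[(abs(W[...,0]-.44)<.05)&(abs(W[...,1]+.24)<.045)&(W[...,2]>.012)&(W[...,2]<.1)]; print(cv2.minEnclosingCircle(q[:,:2].astype(np.float32)),q[q[:,2]>.05].mean(0))
go([.441,-.241,.14],np.deg2rad(90))
```

```text
0.34 ; 0.36 0.005; 0.38 0.006; 0.4 0.035; 0.42 0.055; 0.44 0.051; 0.46 0.035; 0.48 0.006; 0.5 0.008; 0.52 0.006; 0.54 0.033; 0.56 0.096; 0.58 0.632; 0.6 0.64; 0.62 0.849; 0.64 0.559; 
scene garlic [ 0.41293699 -0.25858244  0.01215577] [ 0.46456419 -0.21457937  0.0540139 ]
((0.44088906049728394, -0.24222593009471893), 0.02809372916817665) [ 0.44044466 -0.24049449  0.05310198]
t 6.68 pos [ 0.3791 -0.0698  0.161 ] yaw 2.248 F [ 0.7 -0.6  0.3] j [ 0.66 -0.14 -0.54  2.1  -0.08  1.17  0.83]
shift cm [-17.22  -5.91   2.13]
turn [-3.000e-02  9.000e-02  3.883e+01]
```

Request:
servo_tool --pt "-17.2 -5.9 2.1 0 0 35 1" --pt "-17.2 -5.9 2.1 0 0 35 1" --pt "-17.2 -5.9 2.1 0 0 35 1" --pt "-17.2 -5.9 2.1 0 0 35 1" --pt "-17.2 -5.9 2.1 0 0 35 1"

```text
t: 7.1
tool_pos: [0.4448, -0.2391, 0.1387]
ee_rot: [0.682, 0.731, -0.0, 0.0]
force: [-0.3, 0.0, 0.1]
gripper_width: 0.998
finger_force: 0.0
```

```bash
python3 -c "
from h import *
go([.4405,-.241,.012],np.deg2rad(90))"
```

```text
t 7.1 pos [ 0.4448 -0.2391  0.1387] yaw 1.64 F [-0.3  0.   0.1] j [ 0.77  0.16 -0.4   1.86  0.07  1.13  0.41]
shift cm [-0.14 -0.43 12.67]
turn [-0.03  0.05  3.96]
```

Request:
servo_tool --pt "-0.1 -0.4 2 0 0 4 1" --pt "-0.1 -0.4 5 0 0 4 1" --pt "-0.1 -0.4 8 0 0 4 1" --pt "-0.1 -0.4 11 0 0 4 1" --pt "-0.1 -0.4 12.6 0 0 4 1"

```text
t: 7.52
tool_pos: [0.4392, -0.2343, 0.0106]
ee_rot: [0.703, 0.711, -0.0, -0.002]
force: [-0.8, 0.5, -0.9]
gripper_width: 0.997
finger_force: 0.0
```

Request:
servo_tool --force 10 --pt "0 0 0 0 0 0 0.3" --pt "0 0 0 0 0 0 0.3" --pt "0 0 0 0 0 0 0.3" --pt "0 0 0 0 0 0 0.3" --pt "0 0 0 0 0 0 0.3"

```text
t: 7.93
tool_pos: [0.4417, -0.2355, 0.0151]
ee_rot: [0.703, 0.711, 0.0, 0.001]
force: [0.1, -0.4, -0.5]
gripper_width: 0.71
finger_force: 0.0
```

Request:
servo_tool --pt "0 0 0 0 0 0 0.3" --pt "0 0 0 0 0 0 0.3" --pt "0 0 0 0 0 0 0.3" --pt "0 0 0 0 0 0 0.3"

```text
t: 8.27
tool_pos: [0.4413, -0.2354, 0.0146]
ee_rot: [0.703, 0.711, 0.0, 0.001]
force: [-1.8, -0.2, 6.3]
gripper_width: 0.608
finger_force: 9.7
```

Request:
servo_tool --force 15 --pt "0 0 0 0 0 0 0.3" --pt "0 0 -1 0 0 0 0.3" --pt "0 0 -2.5 0 0 0 0.3" --pt "0 0 -4 0 0 0 0.3" --pt "0 0 -4 0 0 0 0.3"

```text
t: 8.68
tool_pos: [0.4424, -0.2356, 0.0569]
ee_rot: [0.703, 0.711, 0.001, 0.002]
force: [1.4, -0.8, 1.2]
gripper_width: 0.602
finger_force: 14.7
```

Request:
servo_tool --pt "0 0 -5 0 0 0 0.3" --pt "0 0 -10 0 0 0 0.3" --pt "0 0 -14 0 0 0 0.3" --pt "0 0 -14 0 0 0 0.3"

```text
t: 9.02
tool_pos: [0.4427, -0.2355, 0.1996]
ee_rot: [0.703, 0.711, 0.001, 0.003]
force: [0.5, -0.4, 0.4]
gripper_width: 0.603
finger_force: 14.7
```

Run:
```python
from h import *
x=np.array([np.cos(-.272),np.sin(-.272)]); C=np.array([.5657,.0612])
go(np.r_[C-.008*x,.2],2.87); print(C-.008*x)
im,d,W,c=cloud('wrist'); cv2.imwrite('pics/w1.png',im[...,::-1])
```

```text
t 9.02 pos [ 0.4427 -0.2355  0.1996] yaw 1.582 F [ 0.5 -0.4  0.4] j [ 0.78  0.09 -0.4   1.8   0.04  1.25  0.38]
shift cm [29.76 11.86 -0.07]
turn [  0.16   0.4  -73.81]
[0.55799412 0.06334927]
```

View pics/w1.png

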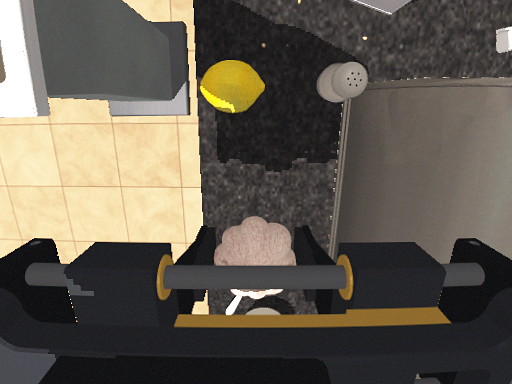

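The bulb is gripped squarely, at (255,260) between the fingers, with the lemon and salt untouched. Carrying it round the front.

Request:
servo_tool --pt "18.6 -4 1 0 0 -35 0.3" --pt "18.6 -4 1 0 0 -35 0.3" --pt "18.6 -4 1 0 0 -35 0.3" --pt "18.6 -4 1 0 0 -35 0.3" --pt "18.6 -4 1 0 0 -35 0.3"

```text
t: 9.48
tool_pos: [0.3973, -0.0456, 0.1831]
ee_rot: [0.453, 0.892, -0.0, -0.0]
force: [0.9, 0.4, -0.4]
gripper_width: 0.603
finger_force: 14.7
```

Request:
servo_tool --pt "10 9 0 0 0 -35 0.3" --pt "10 9 0 0 0 -35 0.3" --pt "10 9 0 0 0 -35 0.3" --pt "10 9 0 0 0 -35 0.3" --pt "10 9 0 0 0 -35 0.3"

```text
t: 9.9
tool_pos: [0.4134, 0.088, 0.1836]
ee_rot: [0.162, 0.987, 0.0, -0.0]
force: [-0.3, -0.6, -0.9]
gripper_width: 0.603
finger_force: 14.7
```

```bash
python3 -c "
from h import *
go([.554,.0645,.17],2.87);print(manip.read_state()['gripper_width'])"
```

```text
t 9.9 pos [0.4134 0.088  0.1836] yaw 2.816 F [-0.3 -0.6 -0.9] j [ 0.46 -0.07 -0.74  1.98 -0.05  1.21  0.99]
shift cm [-14.08   2.28   1.36]
turn [ 0.03 -0.01 -3.12]
0.6030514601733902
```

Request:
servo_tool --pt "-3 0.5 0 0 0 -3 0.3" --pt "-7 1.1 0 0 0 -3 0.3" --pt "-11 1.7 0 0 0 -3 0.3" --pt "-13.6 2.2 0 0 0 -3 0.3" --pt "-14 2.3 0 0 0 -3 0.3"

```text
t: 10.32
tool_pos: [0.5565, 0.0577, 0.1821]
ee_rot: [0.144, 0.99, 0.001, -0.001]
force: [-0.9, 0.6, -0.4]
gripper_width: 0.603
finger_force: 14.7
```

Run:
```python
from h import *
im=lid2(); go([.554,.0645,.052],2.87); cv2.imwrite('pics/s4.png',cv2.resize(im[60:260,130:390],None,fx=3,fy=3,interpolation=2)[...,::-1])
```

```text
-0.07 10 [0.49  0.496 0.499]
-0.05 1057 [0.264 0.295 0.486]
-0.03 1068 [0.225 0.401 0.483]
-0.01 456 [0.221 0.372 0.473]
0.01 157 [0.262 0.29  0.295]
0.03 62 [0.501 0.503 0.505]
0.05 340 [0.093 0.106 0.501]
0.07 1167 [0.126 0.168 0.209]
t 10.37 pos [0.5551 0.0587 0.1822] yaw 2.854 F [-0.7  0.  -0.3] j [ 0.41  0.29 -0.7   1.66  0.19  1.26  0.95]
shift cm [ 0.24  0.51 13.02]
turn [ 0.06 -0.12 -0.93]
```

View pics/s4.png

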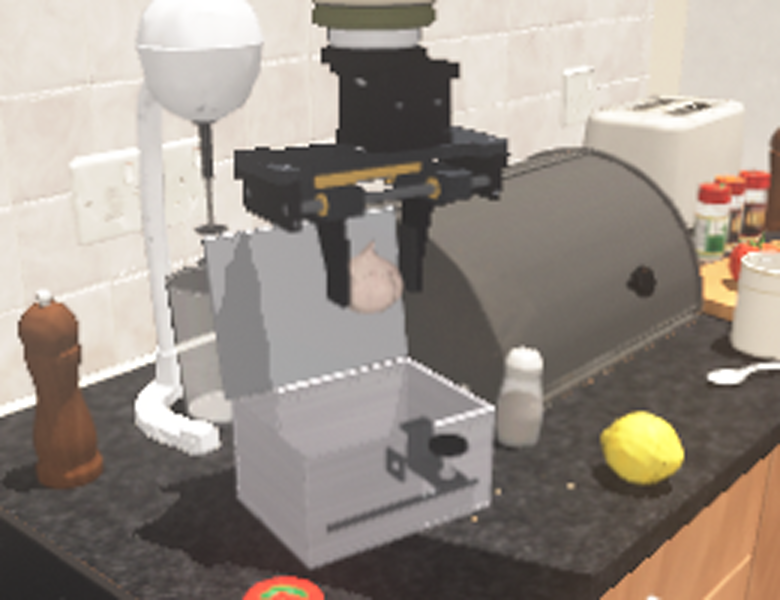

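The bulb hangs at (373,280) over the open tub and is clear of the lid. Lowering and releasing.

Request:
servo_tool --pt "0.3 0.5 2 0 0 0 0.3" --pt "0.3 0.5 5 0 0 0 0.3" --pt "0.3 0.5 8 0 0 0 0.3" --pt "0.3 0.5 11 0 0 0 0.3" --pt "0.3 0.5 12.5 0 0 0 0.3"

```text
t: 10.78
tool_pos: [0.549, 0.0651, 0.0553]
ee_rot: [0.142, 0.99, -0.001, -0.002]
force: [0.2, -0.5, -0.4]
gripper_width: 0.604
finger_force: 14.7
```

Request:
servo_tool --pt "0 0 0 0 0 0 0.8" --pt "0 0 0 0 0 0 0.8" --pt "0 0 0 0 0 0 0.8" --pt "0 0 0 0 0 0 0.8" --pt "0 0 0 0 0 0 0.8"

```text
t: 11.2
tool_pos: [0.5528, 0.0653, 0.0602]
ee_rot: [0.143, 0.99, 0.0, 0.001]
force: [0.4, -0.7, -0.6]
gripper_width: 0.789
finger_force: 0.0
```

Request:
servo_tool --pt "0 0 -3 0 0 0 0.8" --pt "0 0 -6 0 0 0 0.8" --pt "0 0 -9 0 0 0 0.8" --pt "0 0 -13 0 0 0 0.8" --pt "0 0 -14 0 0 0 0.8"

```text
t: 11.62
tool_pos: [0.5543, 0.066, 0.2055]
ee_rot: [0.142, 0.99, 0.001, 0.004]
force: [0.6, 0.4, -0.2]
gripper_width: 0.797
finger_force: 0.0
```

Request:
servo_tool --pt "3 0 0 0 0 0 0.8" --pt "7 0 0 0 0 0 0.8" --pt "11 0 0 0 0 0 0.8" --pt "14 0 0 0 0 0 0.8" --pt "14 0 0 0 0 0 0.8"

```text
t: 12.03
tool_pos: [0.4138, 0.1066, 0.1994]
ee_rot: [0.141, 0.99, -0.001, 0.001]
force: [0.9, 0.8, 0.5]
gripper_width: 0.799
finger_force: 0.0
```

Run:
```python
from h import *
im=lid2(); go([.554,.0645,.052],2.87); im2,_=read_camera('top'); a=cv2.resize(im[90:260,150:380],(460,340)); b=cv2.resize(im2[170:290,180:360],(510,340)); cv2.imwrite('pics/s5.png',cv2.resize(np.hstack([a,b]),(800,280))[...,::-1])
```

```text
-0.07 0 
-0.05 1 [0.09 0.09 0.09]
-0.03 0 
-0.01 0 
0.01 0 
0.03 60 [0.501 0.503 0.505]
0.05 338 [0.093 0.106 0.501]
0.07 1176 [0.126 0.168 0.209]
t 12.08 pos [0.4163 0.1054 0.1997] yaw 2.857 F [ 0.9  0.1 -0.1] j [ 0.47 -0.07 -0.78  1.94 -0.05  1.25  0.99]
shift cm [-14.31  -0.03  14.83]
turn [-0.12  0.21 -0.72]
```

View pics/s5.png

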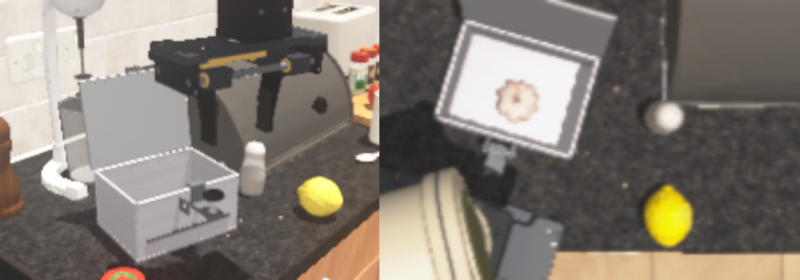

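The garlic lies in the tub at (517,100) in the right panel, the lid stands open, the gripper is clear, and the bystanders are in place. Handing in after a short settle.

Request:
servo_tool --pt "0 0 0 0 0 0 0.8" --pt "0 0 0 0 0 0 0.8" --pt "0 0 0 0 0 0 0.8" --pt "0 0 0 0 0 0 0.8" --pt "0 0 0 0 0 0 0.8"

```text
t: 12.55
tool_pos: [0.418, 0.1047, 0.1985]
ee_rot: [0.143, 0.99, 0.0, -0.0]
force: [-0.0, 0.2, -0.1]
gripper_width: 0.801
finger_force: 0.0
```

```bash
python3 -c "
from h import *
print(order.sign_off())"
```

```text
the job is handed in; nothing more can be done
None
```

The job is handed in at about 12.6 s, with no verdict returned: the latch let go at about 11 N, the lid swung open untouched and still stands open, the garlic bulb lies in the caddy, and the lemon, salt, pepper and spice were not touched.

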